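# Weigh down a casting form and hold its core rod at the mark

## Robot

A 6-joint arm with a two-finger parallel gripper is mounted at the origin on the work surface. World frame = base frame: x ahead of the robot, y to its left, z up, the work surface at z = 0. Lengths are in m, angles in rad, forces in N, time in s.
With the tool pointing down it reaches from about 0.275 to 0.75 m from the base axis. Payload 10.2 kg.
Tool frame: the origin (TCP) lies midway between the tips of the shut fingers; the grasp point (between the pads) lies 19 mm behind it; z points along the fingers, y is the line along which they close (so a half turn about z gives the same grasp; the last joint's range is limited). The gripper opens to 85 mm and grips with 20 to 120 N. Pads are 22 mm wide; open, the fingers measure 114 mm over their backs; the gripper's body (76 mm by 85 mm) begins 54 mm behind the grasp point. The pads swing forward as they close: fully open they stand 13 mm farther back than shut.
Start: joints at [-1.35, 0.313, 1.498, -0, 1.331, -0.223], TCP at [0.225, -0.474, 0.231] pointing down, gripper open.
Joint ranges: [-2.94, 2.94], [-0.97, 2.17], [0.19, 2.56], [-1.23, 4.37], [0.02, 3.11], [-2.88, 2.88]. Speed limits (rad/s): [2.39, 2.39, 3.01, 3.14, 3.14, 3.14].

## Interface

Orientations are given as a 3x3 rotation matrix whose columns are the frame's x, y, z axes.
In Python, from cell import env gives the robot as it stands.
- The arm moves only by the shell command python3 -m creep 'ROWS' [FORCE]. ROWS is JSON, one flat list of numbers, 7 for each row, row after row: the opening, from 0 (shut) to 1 (fully open), then the shift along the world's x, y, z as a fraction of full scale, then the turn, a rotation vector about the world's x, y, z as a fraction of full scale. In form: [hand, x, y, z, rx, ry, rz, hand, x, y, z, rx, ry, rz, ...]. A call has 1 to 8 rows; each row is the pose to reach, as a shift and turn from the pose commanded when the call began; what a row does not reach only later rows make up. Full scale, the value 1, is 250 mm for a shift and 90 degrees for a turn. A row lasts 1/12 s, in which the tool goes at most 41.7 mm and 7.16 degrees, less where a joint would pass 70% of its speed; a pose out of reach is approached as far as the arm can. A call with a number of a shift or a turn outside -1 to 1 is refused whole. A call with a gripper value outside its range is refused whole. The fingers move at their own pace and stop on an object; FORCE is the grip in N (left out, the last holds). Time passes only in rows, so rows that repeat a pose let the fingers close. It gives the time, the measured TCP pose, the force, the opening and the grip force at its end, in the units of the state.
- env.state(): the state, without advancing time (a new reading comes with each control period).
- env.capture(name): name is "scene" or "top" or "wrist"; returns (picture, depth): 480x640x3 uint8, red, green, blue; 480x640 float32, m along the optical axis (not along the pixel's ray), 0 where there is no reading.
- env.calibration(name): a dict with "fx", "fy", "cx", "cy" (pixels), "dist_coeffs" ([k1, k2, p1, p2, k3] as OpenCV has them; the pictures are not rectified), "extrinsics" (4x4, takes a point from camera to world coordinates). Camera axes: x right, y up, looking along -z (the intrinsics and any distortion apply to the point x, -y, -z); pixel columns grow to the right and rows downward; lengths in m; the calibration is good to about 2 mm. A picture is of the moment at which its call begins: read the wrist's pose just before it. calibration takes no time and is no camera call; for the wrist camera it gives the pose at the moment of the call.
- env.job_done(): hands the job in; it is judged then, once.
The state is a dict: "time": time; "q": joint angles; "qvel": joint speeds; "effort": joint torques, N m; "tool_pos": TCP position; "tcp_rot": TCP orientation; "force": force on the tool from outside, world axes, zero at the start; "moment": the same for the moment, N m; "width": finger opening in m; "grasp_force": force on a finger pad.
Only numpy, scipy, OpenCV 4.12 (cv2) and the standard library are available. Lean on these libraries where they do the work, as an engineer would, in place of code of your own. Each camera call takes 0.05 s, during which the arm holds its last target. There are 200 camera calls.

## Task

Get the plaster form ready for pouring: weigh it down by standing exactly three of the five steel weights in the wooden-rimmed tray on its base board, leaving the other two where they are. Then take the core rod by its blue grip and draw it straight up out of its bush until the whole red band shows, with the black band below it still hidden in the bore (overshooting so far that the black band comes out spoils the job), and finish still holding the rod there, upright and in line with its bore. Do not drag, tip or lift the form, and leave the trowel, plaster block and pot alone.

Things in the scene. Friction and masses are not known exactly. Their poses are not given: they have to be found in the camera images.
- form: Casting form, loose, about 1.6 kg, slides if pushed. Origin: underside centre of its base board, 200 (x) x 240 (y) x 18 mm, z up. Brown strapped casing, 110 (x) x 100 (y) mm, centred at y = -70 mm, top at 78 mm; on it an aluminium bush plate 60 x 60 x 8 mm (top at 86 mm). Weight tray centred at y = +75 mm. Form and weight board swap sides from run to run.
- bush_mouth (a point): Centre of the round bore's mouth on top of the aluminium bush, 86 mm above the table; axes as the form. The bore is vertical, 21.5 mm wide, 68 mm deep, blind.
- tray_floor (a point): Centre of the weight tray's floor, 18 mm above the table; axes as the form. Inside it is 180 mm along x and 64 mm along y, with a wooden rim 15 mm high and 5 mm thick; three weights fit in a row along x, e.g. at x = -55, 0, +55 mm.
- rod: Core rod, loose, 0.2 to 0.4 kg, 118 mm long, z up; origin at centre of its lower end, on the bore floor. Steel, 20 mm diameter; blue grip 24 mm diameter from 76 to 118 mm. Red band 34-46 mm, black band 8-20 mm above origin. Seated: 68 mm in the bore, 50 mm above its mouth. Red is all out at 34 mm drawn, black starts to show at 48 mm; halfway is 41 mm. Slides freely, falls back if let go, binds if askew.
- rod_grip (a point): Middle height of the blue grip, on the rod's axis, 97 mm above the rod's lower end (29 mm above the bush's top when seated).
- weight_board: Flat grey square board 220 x 220 x 12 mm, fixed, on which the five weights stand. Origin at the centre of its underside.
- weight0: One of five equal dark steel weights, about 0.35 kg, 70 mm tall: a round body 42 mm in diameter and 35 mm high with a round grip knob 24 mm in diameter from 35 to 70 mm. Origin at the centre of its underside, z up.
- weight1: One of five equal dark steel weights, about 0.35 kg, 70 mm tall: a round body 42 mm in diameter and 35 mm high with a round grip knob 24 mm in diameter from 35 to 70 mm. Origin at the centre of its underside, z up.
- weight2: One of five equal dark steel weights, about 0.35 kg, 70 mm tall: a round body 42 mm in diameter and 35 mm high with a round grip knob 24 mm in diameter from 35 to 70 mm. Origin at the centre of its underside, z up.
- weight3: One of five equal dark steel weights, about 0.35 kg, 70 mm tall: a round body 42 mm in diameter and 35 mm high with a round grip knob 24 mm in diameter from 35 to 70 mm. Origin at the centre of its underside, z up.
- weight4: One of five equal dark steel weights, about 0.35 kg, 70 mm tall: a round body 42 mm in diameter and 35 mm high with a round grip knob 24 mm in diameter from 35 to 70 mm. Origin at the centre of its underside, z up.
- trowel: a bystander: pointing trowel with orange handle lying flat, about 245 mm long, 45 mm wide, 25 mm high. Origin on the underside, near the middle. Leave it alone.
- plaster_block: a bystander: white plaster block 60 x 130 mm, 35 mm high. Origin on the underside, near the middle. Leave it alone.
- pot: a bystander: open white plastic pot, 84 mm across the rim, 85 mm high. Origin on the underside, near the middle. Leave it alone.
Things that resemble listed ones, but are neither listed nor needed, are in the scene too. What is shaped like the rod but green or orange is not meant.

How it is judged:
On the way:
1. exactly three weights stand in the tray, let go, the others left on their board, the rod not yet drawn (((x of weight0 in the frame of tray_floor between -0.088 and 0.088 m and y of weight0 in the frame of tray_floor between -0.03 and 0.03 m and z of weight0 in the frame of tray_floor between -0.006 and 0.008 m and angle between weight0's own z axis and vertical below 0.12 rad and contact force between the fingers and weight0 below 0.1 N) or (distance of weight0 from where it was at the start of the episode below 0.025 m and angle between weight0's own z axis and vertical below 0.12 rad)) and ((x of weight1 in the frame of tray_floor between -0.088 and 0.088 m and y of weight1 in the frame of tray_floor between -0.03 and 0.03 m and z of weight1 in the frame of tray_floor between -0.006 and 0.008 m and angle between weight1's own z axis and vertical below 0.12 rad and contact force between the fingers and weight1 below 0.1 N) or (distance of weight1 from where it was at the start of the episode below 0.025 m and angle between weight1's own z axis and vertical below 0.12 rad)) and ((x of weight2 in the frame of tray_floor between -0.088 and 0.088 m and y of weight2 in the frame of tray_floor between -0.03 and 0.03 m and z of weight2 in the frame of tray_floor between -0.006 and 0.008 m and angle between weight2's own z axis and vertical below 0.12 rad and contact force between the fingers and weight2 below 0.1 N) or (distance of weight2 from where it was at the start of the episode below 0.025 m and angle between weight2's own z axis and vertical below 0.12 rad)) and ((x of weight3 in the frame of tray_floor between -0.088 and 0.088 m and y of weight3 in the frame of tray_floor between -0.03 and 0.03 m and z of weight3 in the frame of tray_floor between -0.006 and 0.008 m and angle between weight3's own z axis and vertical below 0.12 rad and contact force between the fingers and weight3 below 0.1 N) or (distance of weight3 from where it was at the start of the episode below 0.025 m and angle between weight3's own z axis and vertical below 0.12 rad)) and ((x of weight4 in the frame of tray_floor between -0.088 and 0.088 m and y of weight4 in the frame of tray_floor between -0.03 and 0.03 m and z of weight4 in the frame of tray_floor between -0.006 and 0.008 m and angle between weight4's own z axis and vertical below 0.12 rad and contact force between the fingers and weight4 below 0.1 N) or (distance of weight4 from where it was at the start of the episode below 0.025 m and angle between weight4's own z axis and vertical below 0.12 rad)) and ((distance of each of weight0, weight1, weight2 from where it was at the start of the episode above 0.06 m and distance of each of weight3, weight4 from where it was at the start of the episode below 0.06 m) or (distance of each of weight0, weight1, weight3 from where it was at the start of the episode above 0.06 m and distance of each of weight2, weight4 from where it was at the start of the episode below 0.06 m) or (distance of each of weight0, weight1, weight4 from where it was at the start of the episode above 0.06 m and distance of each of weight2, weight3 from where it was at the start of the episode below 0.06 m) or (distance of each of weight0, weight2, weight3 from where it was at the start of the episode above 0.06 m and distance of each of weight1, weight4 from where it was at the start of the episode below 0.06 m) or (distance of each of weight0, weight2, weight4 from where it was at the start of the episode above 0.06 m and distance of each of weight1, weight3 from where it was at the start of the episode below 0.06 m) or (distance of each of weight0, weight3, weight4 from where it was at the start of the episode above 0.06 m and distance of each of weight1, weight2 from where it was at the start of the episode below 0.06 m) or (distance of each of weight0, weight4 from where it was at the start of the episode below 0.06 m and distance of each of weight1, weight2, weight3 from where it was at the start of the episode above 0.06 m) or (distance of each of weight0, weight3 from where it was at the start of the episode below 0.06 m and distance of each of weight1, weight2, weight4 from where it was at the start of the episode above 0.06 m) or (distance of each of weight0, weight2 from where it was at the start of the episode below 0.06 m and distance of each of weight1, weight3, weight4 from where it was at the start of the episode above 0.06 m) or (distance of each of weight0, weight1 from where it was at the start of the episode below 0.06 m and distance of each of weight2, weight3, weight4 from where it was at the start of the episode above 0.06 m)) and z of rod in the frame of form below 0.028 m), for 0.2 s.
At the end, for the whole second after the job is handed in: Three weights upright on the tray floor, let go; the other two within 25 mm of their start; rod held still by the fingers, 34 to 48 mm up, within 0.08 rad of the bore axis, under 12 N against the form; form flat, within 20 mm of its start (((x of weight0 in the frame of tray_floor between -0.088 and 0.088 m and y of weight0 in the frame of tray_floor between -0.03 and 0.03 m and z of weight0 in the frame of tray_floor between -0.006 and 0.008 m and angle between weight0's own z axis and vertical below 0.12 rad and contact force between the fingers and weight0 below 0.1 N) or (distance of weight0 from where it was at the start of the episode below 0.025 m and angle between weight0's own z axis and vertical below 0.12 rad)) and ((x of weight1 in the frame of tray_floor between -0.088 and 0.088 m and y of weight1 in the frame of tray_floor between -0.03 and 0.03 m and z of weight1 in the frame of tray_floor between -0.006 and 0.008 m and angle between weight1's own z axis and vertical below 0.12 rad and contact force between the fingers and weight1 below 0.1 N) or (distance of weight1 from where it was at the start of the episode below 0.025 m and angle between weight1's own z axis and vertical below 0.12 rad)) and ((x of weight2 in the frame of tray_floor between -0.088 and 0.088 m and y of weight2 in the frame of tray_floor between -0.03 and 0.03 m and z of weight2 in the frame of tray_floor between -0.006 and 0.008 m and angle between weight2's own z axis and vertical below 0.12 rad and contact force between the fingers and weight2 below 0.1 N) or (distance of weight2 from where it was at the start of the episode below 0.025 m and angle between weight2's own z axis and vertical below 0.12 rad)) and ((x of weight3 in the frame of tray_floor between -0.088 and 0.088 m and y of weight3 in the frame of tray_floor between -0.03 and 0.03 m and z of weight3 in the frame of tray_floor between -0.006 and 0.008 m and angle between weight3's own z axis and vertical below 0.12 rad and contact force between the fingers and weight3 below 0.1 N) or (distance of weight3 from where it was at the start of the episode below 0.025 m and angle between weight3's own z axis and vertical below 0.12 rad)) and ((x of weight4 in the frame of tray_floor between -0.088 and 0.088 m and y of weight4 in the frame of tray_floor between -0.03 and 0.03 m and z of weight4 in the frame of tray_floor between -0.006 and 0.008 m and angle between weight4's own z axis and vertical below 0.12 rad and contact force between the fingers and weight4 below 0.1 N) or (distance of weight4 from where it was at the start of the episode below 0.025 m and angle between weight4's own z axis and vertical below 0.12 rad)) and ((distance of each of weight0, weight1, weight2 from where it was at the start of the episode above 0.06 m and distance of each of weight3, weight4 from where it was at the start of the episode below 0.06 m) or (distance of each of weight0, weight1, weight3 from where it was at the start of the episode above 0.06 m and distance of each of weight2, weight4 from where it was at the start of the episode below 0.06 m) or (distance of each of weight0, weight1, weight4 from where it was at the start of the episode above 0.06 m and distance of each of weight2, weight3 from where it was at the start of the episode below 0.06 m) or (distance of each of weight0, weight2, weight3 from where it was at the start of the episode above 0.06 m and distance of each of weight1, weight4 from where it was at the start of the episode below 0.06 m) or (distance of each of weight0, weight2, weight4 from where it was at the start of the episode above 0.06 m and distance of each of weight1, weight3 from where it was at the start of the episode below 0.06 m) or (distance of each of weight0, weight3, weight4 from where it was at the start of the episode above 0.06 m and distance of each of weight1, weight2 from where it was at the start of the episode below 0.06 m) or (distance of each of weight0, weight4 from where it was at the start of the episode below 0.06 m and distance of each of weight1, weight2, weight3 from where it was at the start of the episode above 0.06 m) or (distance of each of weight0, weight3 from where it was at the start of the episode below 0.06 m and distance of each of weight1, weight2, weight4 from where it was at the start of the episode above 0.06 m) or (distance of each of weight0, weight2 from where it was at the start of the episode below 0.06 m and distance of each of weight1, weight3, weight4 from where it was at the start of the episode above 0.06 m) or (distance of each of weight0, weight1 from where it was at the start of the episode below 0.06 m and distance of each of weight2, weight3, weight4 from where it was at the start of the episode above 0.06 m)) and z of rod in the frame of form between 0.052 and 0.066 m and contact force between the fingers and rod above 1.5 N and contact force between rod and form below 12 N and angle between the z axis of rod and the z axis of form, either way round below 0.08 rad and horizontal distance between rod and bush_mouth below 0.006 m and linear speed of rod below 0.02 m/s and distance of form from where it was at the start of the episode below 0.02 m and angle between form's own z axis and vertical below 0.04 rad); the arm keeps its last pose, push and grip.
It fails at once if the rod is drawn so far that the black band shows (more than 50 mm up) (z of rod in the frame of form above 0.068 m).
It fails at once if the form is dragged more than 20 mm, lifted or tipped (distance of form from where it was at the start of the episode above 0.02 m or height (world z) of form above 0.008 m or angle between form's own z axis and vertical above 0.06 rad).
It fails at once if a bystander is moved more than 30 mm (distance of any of trowel, plaster_block, pot from where it was at the start of the episode above 0.03 m).
It also fails if it takes over 72 s, if anything falls off the work surface, if the arm or the gripper's body presses on something with over 40 N, if the wrist force passes 120 N, or if a joint passes its speed limit or range.

## Working session

There is one attempt and no reset: what is moved stays moved. The work goes in short steps, Python scripts to look and compute and a shell command to move; the robot and the scene stay as the last step left them, time stands still between calls to the robot, and variables do not carry over. Pictures are saved under pics/ and viewed, at most 10 in all, crops included, and the job is handed in when it is done.

```bash
mkdir -p pics; cat > h.py <<'E'
import numpy as np, cv2
from cell import env
def save(n,name):
    im,d=env.capture(n); cv2.imwrite(f'pics/{name}.png',im[:,:,::-1]); np.savez(f'pics/{name}.npz',im=im,d=d,E=env.calibration(n)['extrinsics']); return im,d
def ray(n,uv,E=None):
    c=env.calibration(n); E=np.array(c['extrinsics'] if E is None else E)
    K=np.array([[c['fx'],0,c['cx']],[0,c['fy'],c['cy']],[0,0,1]])
    p=cv2.undistortPoints(np.array(uv,float).reshape(-1,1,2),K,np.array(c['dist_coeffs'],float)).reshape(-1,2)
    r=np.c_[p[:,0],-p[:,1],-np.ones(len(p))]@E[:3,:3].T
    return E[:3,3],r
def plane(n,uv,z,E=None):
    o,r=ray(n,uv,E); return o+r*((z-o[2])/r[:,2])[:,None]
def cloud(n,d,E=None):
    v,u=np.mgrid[:480,:640]; o,r=ray(n,np.c_[u.ravel(),v.ravel()],E)
    return (o+r*d.ravel()[:,None]).reshape(480,640,3)
E
python3 -c "
from h import *
save('top','top1'); save('scene','scene1'); s=env.state(); print(s['time'],s['force'],s['width']); print(np.array(env.calibration('top')['extrinsics']).round(3))"
```

```text
0.1 [0.85323249 0.63198755 0.23845285] 0.08518671874626979
[[-0.007  0.997 -0.08   0.519]
 [-1.    -0.005  0.028  0.01 ]
 [ 0.028  0.08   0.996  0.913]
 [ 0.     0.     0.     1.   ]]
```

View pics/top1.png

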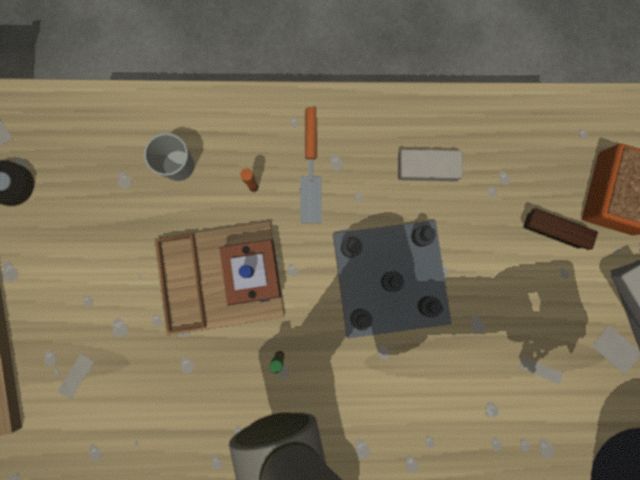

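View pics/scene1.png

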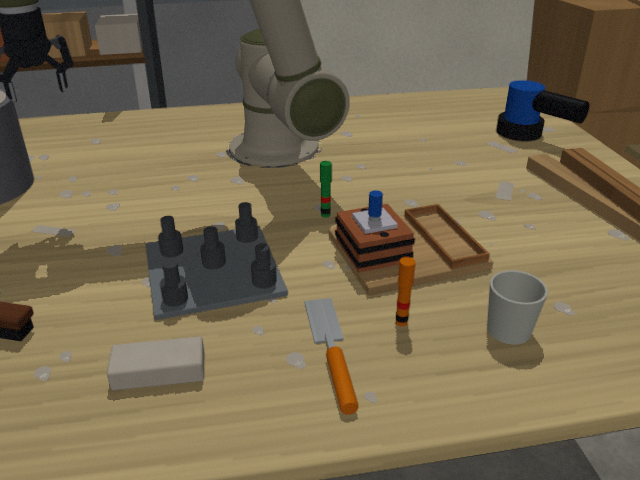

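Top view: the blue rod in the bush is at (246,271), with green (277,362) and orange (248,178) look-alike rods. The tray is centred at about (183,283). The weight knobs are at (352,245), (424,233), (392,281), (431,306) and (361,319). The trowel is at (311,165), the block at (430,164) and the pot at (167,154). I choose the blue rod in the aluminium bush.

```bash
cat > m.py <<'E'
from h import *
f=np.load('pics/top1.npz'); im,d=f['im'],f['d']; P=cloud('top',d); Z=P[:,:,2]
hsv=cv2.cvtColor(im,cv2.COLOR_RGB2HSV)
print('table z',np.median(Z[380:470,100:200]).round(4))
m=(Z>.07)&(Z<.1)&(P[:,:,1]<.0); m[:,:325]=0;m[:,460:]=0;m[:215]=0;m[345:]=0
n,l,s,c=cv2.connectedComponentsWithStats(m.astype(np.uint8))
for i in range(1,n):
    if s[i,4]>20: print('knob',c[i].round(1),s[i,4],plane('top',[c[i]],.082)[0].round(4))
b=cv2.inRange(hsv,(105,120,60),(130,255,255)); b[:,:200]=0;b[:,300:]=0;b[:230]=0;b[310:]=0
n,l,s,c=cv2.connectedComponentsWithStats(b); i=1+s[1:,4].argmax(); print('blue',c[i],s[i]); 
q=(l==i)&(Z>.12); print('blue top',q.sum(),P[q].mean(0).round(4),plane('top',[np.argwhere(q)[:,::-1].mean(0)],.136)[0].round(4))
def rect(name,m,z):
    cs,_=cv2.findContours(m.astype(np.uint8),0,2); k=max(cs,key=cv2.contourArea)
    w=plane('top',k.reshape(-1,2),z)[:,:2]; print(name,cv2.minAreaRect((w*1000).astype(np.float32)))
roi=np.zeros_like(m);roi[210:345,140:300]=1
rect('casing',roi&(Z>.065),.078)
rect('base',roi&(Z>.009),.018)
w=(hsv[:,:,1]<70)&(hsv[:,:,2]>130)&roi; w=cv2.morphologyEx(w.astype(np.uint8),cv2.MORPH_CLOSE,np.ones((15,15)))
rect('bush',w,.086)
r2=np.zeros_like(m);r2[205:350,320:470]=1; rect('board',r2&(Z>.006)&(Z<.025),.012)
E
python3 m.py
python3 -c "
import cv2;a=cv2.imread('pics/top1.png')[160:380,140:460];cv2.imwrite('pics/crop1.png',cv2.resize(a,None,fx=2.4,fy=2.4))"
```

```text
table z 0.0003
knob [429.1 233.5] 130 [ 0.6053 -0.2291  0.082 ]
knob [353.8 245.4] 125 [ 0.5828 -0.0823  0.082 ]
knob [396.9 281.5] 130 [ 0.5128 -0.1644  0.082 ]
knob [436.1 307.6] 135 [ 0.4625 -0.2386  0.082 ]
knob [364.2 321.2] 128 [ 0.4381 -0.1001  0.082 ]
blue [245.46788991 271.11009174] [240 266  12  11 109]
blue top 109 [0.5332 0.116  0.1501] [0.5336 0.118  0.136 ]
casing ((531.4607543945312, 118.25120544433594), (116.55594635009766, 104.59981536865234), 8.3858060836792)
base ((523.8416748046875, 188.134033203125), (203.03257751464844, 242.21981811523438), 8.294857025146484)
bush ((533.1238403320312, 119.89610290527344), (59.82291793823242, 60.36204147338867), 8.237859725952148)
board ((519.5419311523438, -168.34115600585938), (219.18045043945312, 219.46206665039062), 7.095333099365234)
```

View pics/crop1.png

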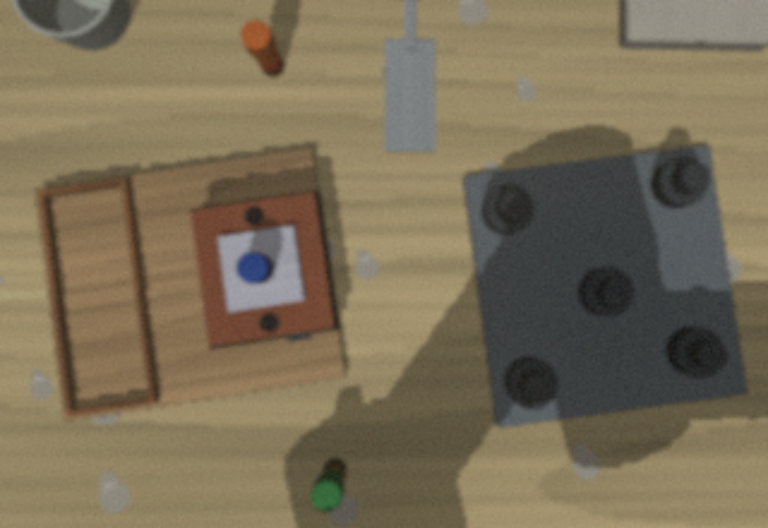

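The crop confirms the blue rod in the aluminium bush at crop (254,267), the empty tray on the left and five weights on the board. Next I'll go above the board for a wrist look.

```bash
python3 -c "
from h import *
s=env.state();R=np.array(s['tcp_rot']);print(s['tool_pos'],R.round(3))
a=8.3*np.pi/180; y=R[:,1]; cur=np.arctan2(y[1],y[0]); t=(a+np.pi/2-cur+np.pi/2)%np.pi-np.pi/2; print('turn frac',t/(np.pi/2))
E=np.array(env.calibration('wrist')['extrinsics']);print((E[:3,3]-s['tool_pos']).round(3),E[:3,:3].round(2))
print((np.array([.5,-.115,.25])-s['tool_pos'])/.25)"
```

```text
[ 0.22535114 -0.47391501  0.23079851] [[ 0.903  0.429 -0.   ]
 [ 0.429 -0.903  0.001]
 [ 0.    -0.001 -1.   ]]
turn frac -0.1902924857883069
[0.075 0.035 0.143] [[ 0.43  0.85  0.29]
 [-0.9   0.41  0.14]
 [-0.   -0.32  0.95]]
[1.09859545 1.43566004 0.07680596]
```

```bash
python3 -m creep '[1,0.5,0.7,0.04,0,0,-0.19,1,0.5,0.7,0.04,0,0,-0.19,1,0.5,0.7,0.04,0,0,-0.19,1,0.5,0.7,0.04,0,0,-0.19,1,0.5,0.7,0.04,0,0,-0.19,1,0.5,0.7,0.04,0,0,-0.19,1,0.5,0.7,0.04,0,0,-0.19]'; python3 -m creep '[1,0.5,0.74,0.04,0,0,0,1,0.5,0.74,0.04,0,0,0,1,0.5,0.74,0.04,0,0,0,1,0.5,0.74,0.04,0,0,0,1,0.5,0.74,0.04,0,0,0,1,0.5,0.74,0.04,0,0,0,1,0.5,0.74,0.04,0,0,0,1,0.5,0.74,0.04,0,0,0]'
python3 -c "
from h import *
save('wrist','w1');s=env.state();print(s['tool_pos'],np.array(s['tcp_rot']).round(3),s['qvel'])"
```

```text
time: 0.68
tool_pos: [0.3516, -0.2971, 0.2415]
tcp_rot: [[0.989, 0.149, 0.0], [0.149, -0.989, 0.0], [0.0, -0.0, -1.0]]
force: [0.1, -0.1, -0.4]
width: 0.0854
grasp_force: 0.0
time: 1.35
tool_pos: [0.4754, -0.1149, 0.2508]
tcp_rot: [[0.989, 0.145, -0.001], [0.145, -0.989, -0.0], [-0.001, 0.0, -1.0]]
force: [0.2, 0.5, 0.8]
width: 0.0852
grasp_force: 0.0
[ 0.47507593 -0.11540006  0.25088388] [[ 0.99   0.144 -0.001]
 [ 0.144 -0.99  -0.   ]
 [-0.001 -0.    -1.   ]] [-0.01888889 -0.00809775  0.00508854  0.00307895 -0.00100478  0.0023604 ]
```

View pics/w1.png

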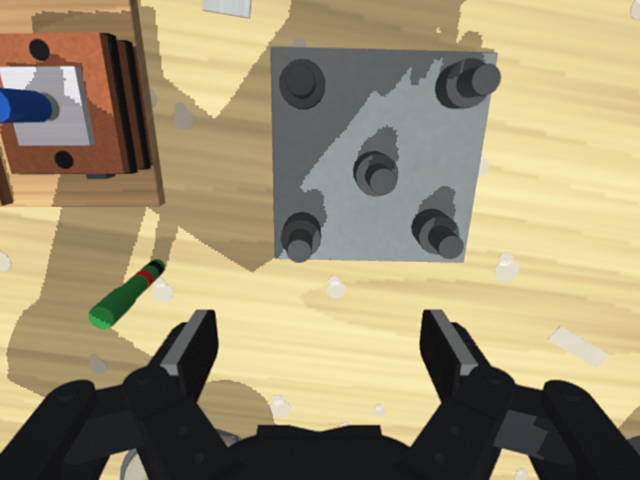

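Wrist view: the board with knob tops at about (303,82), (486,80), (381,180), (451,245) and (300,247). The fingers are clear, and the rod is at upper left.

```bash
python3 -c "
from h import *
f=np.load('pics/w1.npz');uv=[(303,82),(381,180),(300,247),(486,80),(451,245)]
print(plane('wrist',uv,.082,f['E']).round(4))
P=cloud('wrist',f['d'],f['E']);m=((P[:,:,2]>.076)&(P[:,:,2]<.1)).astype(np.uint8);m[300:]=0;m[:,:250]=0
n,l,s,c=cv2.connectedComponentsWithStats(m)
for i in range(1,n):
  if s[i,4]>100: print(c[i].round(1),s[i,4],np.median(P[l==i],axis=0).round(4),plane('wrist',[c[i]],.082,f['E'])[0].round(4))
"
```

```text
[[ 0.5829 -0.0881  0.082 ]
 [ 0.5144 -0.166   0.082 ]
 [ 0.4422 -0.1037  0.082 ]
 [ 0.6058 -0.2338  0.082 ]
 [ 0.4644 -0.2428  0.082 ]]
[299.9  79.7] 750 [ 0.5842 -0.0854  0.0826] [ 0.5843 -0.0854  0.082 ]
[484.5  79.2] 767 [ 0.6062 -0.2321  0.0826] [ 0.6062 -0.2324  0.082 ]
[382.4 180.6] 603 [ 0.5142 -0.1672  0.0826] [ 0.5141 -0.1673  0.082 ]
[449.7 245.8] 542 [ 0.4635 -0.2416  0.0825] [ 0.4634 -0.2417  0.082 ]
[298.6 249.8] 509 [ 0.4394 -0.1028  0.0825] [ 0.4393 -0.1028  0.082 ]
```

```bash
python3 -m creep '[1,-0.14,0.05,-0.1,0,0,0,1,-0.14,0.05,-0.3,0,0,0,1,-0.14,0.05,-0.45,0,0,0,1,-0.14,0.05,-0.6,0,0,0,1,-0.14,0.05,-0.7,0,0,0,1,-0.14,0.05,-0.79,0,0,0,1,-0.14,0.05,-0.79,0,0,0]'; python3 -m creep '[0,0,0,0,0,0,0,0,0,0,0,0,0,0,0,0,0,0,0,0,0,0,0,0,0,0,0,0,0,0,0,0,0,0,0,0,0,0,0,0,0,0,0,0,0,0,0,0,0,0,0,0,0,0,0,0]' 40
```

```text
time: 1.98
tool_pos: [0.4377, -0.1022, 0.0503]
tcp_rot: [[0.99, 0.142, -0.007], [0.142, -0.99, 0.003], [-0.006, -0.004, -1.0]]
force: [-0.8, -0.2, -0.0]
width: 0.0855
grasp_force: 0.0
time: 2.65
tool_pos: [0.4409, -0.1018, 0.0547]
tcp_rot: [[0.989, 0.145, 0.001], [0.145, -0.989, -0.001], [0.001, 0.001, -1.0]]
force: [-1.1, 1.8, 7.3]
width: 0.0227
grasp_force: 38.9
```

```bash
python3 -m creep '[0,0,0,0.15,0,0,0,0,0,0,0.3,0,0,0,0,0,0,0.45,0,0,0,0,0,0.1,0.6,0,0,0,0,0,0.25,0.7,0,0,0,0,0.04,0.4,0.7,0,0,0,0,0.08,0.55,0.7,0,0,0,0,0.08,0.7,0.7,0,0,0]'; python3 -m creep '[0,0,0.15,0,0,0,0,0,0,0.3,0,0,0,0,0,0,0.45,0,0,0,0,0,0,0.6,0,0,0,0,0,0,0.7,0,0,0,0,0,0,0.73,0,0,0,0,0,0,0.73,0,0,0,0,0,0,0.73,0,0,0,0]'
python3 -c "
from h import *
save('top','top2');s=env.state();print(s['tool_pos'],s['force'],s['width'])"
```

```text
time: 3.32
tool_pos: [0.461, 0.0754, 0.2293]
tcp_rot: [[0.989, 0.145, 0.002], [0.145, -0.989, 0.0], [0.002, 0.0, -1.0]]
force: [0.6, -0.0, -3.7]
width: 0.0225
grasp_force: 41.0
time: 3.98
tool_pos: [0.4602, 0.2553, 0.2285]
tcp_rot: [[0.989, 0.145, -0.001], [0.145, -0.989, -0.001], [-0.001, 0.001, -1.0]]
force: [-0.6, -0.7, -3.4]
width: 0.0221
grasp_force: 41.0
[0.46037544 0.25487718 0.22863612] [ 0.23321023 -0.09181037 -4.03612872] 0.022801932014701095
```

```bash
python3 -m creep '[0,0,0,-0.12,0,0,0,0,0,0,-0.27,0,0,0,0,0,0,-0.4,0,0,0,0,0,0,-0.52,0,0,0,0,0,0,-0.6,0,0,0,0,0,0,-0.64,0,0,0,0,0,0,-0.66,0,0,0,0,0,0,-0.66,0,0,0]'; python3 -m creep '[0,0,0,-0.008,0,0,0,0,0,0,-0.012,0,0,0,0,0,0,-0.012,0,0,0]'
```

```text
time: 4.7
tool_pos: [0.4607, 0.2552, 0.0638]
tcp_rot: [[0.99, 0.144, -0.0], [0.144, -0.99, -0.0], [-0.0, 0.0, -1.0]]
force: [0.3, -0.4, -3.2]
width: 0.0229
grasp_force: 41.0
time: 4.95
tool_pos: [0.4608, 0.2559, 0.0616]
tcp_rot: [[0.989, 0.145, 0.001], [0.145, -0.989, 0.0], [0.002, -0.0, -1.0]]
force: [-0.6, 0.1, -2.9]
width: 0.023
grasp_force: 41.0
```

```bash
python3 -m creep '[0,0,0,-0.005,0,0,0,0,0,0,-0.005,0,0,0]';python3 -m creep '[0,0,0,-0.004,0,0,0,0,0,0,-0.004,0,0,0]'
```

```text
time: 5.12
tool_pos: [0.461, 0.2561, 0.0607]
tcp_rot: [[0.989, 0.145, 0.002], [0.145, -0.989, 0.001], [0.002, -0.0, -1.0]]
force: [-1.1, 0.2, 5.3]
width: 0.0227
grasp_force: 41.7
time: 5.28
tool_pos: [0.4612, 0.2563, 0.0607]
tcp_rot: [[0.989, 0.145, 0.003], [0.145, -0.989, 0.001], [0.003, -0.0, -1.0]]
force: [-3.3, 0.2, 14.3]
width: 0.0227
grasp_force: 42.6
```

```bash
python3 -m creep '[0.8,0,0,0.004,0,0,0,0.8,0,0,0.004,0,0,0,0.8,0,0,0.004,0,0,0,0.8,0,0,0.004,0,0,0,0.8,0,0,0.004,0,0,0]';python3 -m creep '[1,0,0,0.08,0,0,0,1,0,0,0.2,0,0,0,1,0,0,0.35,0,0,0,1,0,0,0.5,0,0,0,1,0,0,0.62,0,0,0,1,0,0,0.67,0,0,0,1,0,0,0.67,0,0,0]'
python3 -c "
from h import *
save('top','top3');save('wrist','w2');s=env.state();print(s['tool_pos'])
a=cv2.imread('pics/w2.png');b=cv2.imread('pics/top3.png');cv2.imwrite('pics/c2.png',cv2.resize(np.hstack([a[:360],np.pad(cv2.resize(b[120:360,100:300],None,fx=1.5,fy=1.5),((0,0),(0,0),(0,0)))]),None,fx=.84,fy=.84))
"
```

```text
time: 5.7
tool_pos: [0.4604, 0.2558, 0.0595]
tcp_rot: [[0.989, 0.145, -0.0], [0.145, -0.989, -0.0], [-0.0, 0.0, -1.0]]
force: [-0.2, 0.3, -0.0]
width: 0.0683
grasp_force: 0.0
time: 6.28
tool_pos: [0.4615, 0.2562, 0.2302]
tcp_rot: [[0.989, 0.145, 0.006], [0.145, -0.989, 0.002], [0.006, -0.001, -1.0]]
force: [1.4, 0.3, -0.2]
width: 0.0852
grasp_force: 0.0
[0.46019628 0.25576436 0.22633991]
```

View pics/c2.png

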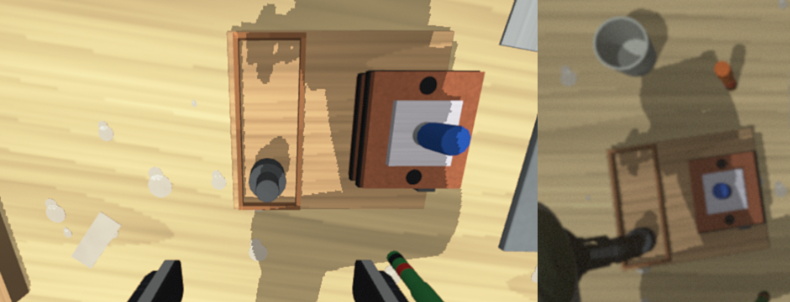

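The first weight stands upright in the tray at crop (268,180), and the tray outline is clear. The rod top is at crop (458,140).

```bash
python3 -c "
from h import *
f=np.load('pics/w2.npz');E=f['E'];k=.84
c=plane('wrist',np.array([(236,34),(304,34),(300,208),(237,208)])/k,.033,E)
print('rim outer',c.round(4),c.mean(0).round(4),np.linalg.norm(c[0]-c[3]),np.linalg.norm(c[0]-c[1]))
print('knob',plane('wrist',[(268/k,189/k)],.088,E).round(4))
P=cloud('wrist',f['d'],E);Z=P[:,:,2]
m=(Z>.08)&(Z<.1);m[:,:250]=0;m[260:]=0;m[:,400:]=0;print('knob d',np.median(P[m],axis=0).round(4))
m=(Z>.13)&(Z<.15);m[280:]=0;print('rod top',m.sum(),np.median(P[m],axis=0).round(4),np.argwhere(m).mean(0))
m=(Z>.081)&(Z<.092);m[:,:440]=0;m[280:]=0;q=P[m][:,:2]*1000;print('bush',cv2.minAreaRect(q.astype(np.float32)))
"
```

```text
rim outer [[0.5993 0.307  0.033 ]
 [0.6091 0.2396 0.033 ]
 [0.426  0.2104 0.033 ]
 [0.4151 0.2852 0.033 ]] [0.5124 0.2606 0.033 ] 0.18548160068117456 0.06804901069813364
knob [[0.46   0.2543 0.088 ]]
knob d [0.4588 0.2551 0.087 ]
rod top 1116 [0.5341 0.1191 0.1349] [166.64605735 540.24014337]
bush ((533.4290771484375, 117.27661895751953), (60.438289642333984, 61.95362091064453), 8.485221862792969)
```

```bash
python3 -m creep '[1,0.02,-0.15,0,0,0,0,1,0.05,-0.3,0,0,0,0,1,0.07,-0.46,0,0,0,0,1,0.1,-0.62,0,0,0,0,1,0.13,-0.78,0,0,0,0,1,0.15,-0.94,0,0,0,0]'; python3 -m creep '[1,0.03,-0.15,0,0,0,0,1,0.05,-0.3,0,0,0,0,1,0.06,-0.45,0,0,0,0,1,0.066,-0.6,0,0,0,0,1,0.066,-0.7,0,0,0,0,1,0.066,-0.75,0,0,0,0,1,0.066,-0.75,0,0,0,0]';python3 -m creep '[1,0,0,-0.12,0,0,0,1,0,0,-0.27,0,0,0,1,0,0,-0.42,0,0,0,1,0,0,-0.54,0,0,0,1,0,0,-0.62,0,0,0,1,0,0,-0.67,0,0,0,1,0,0,-0.67,0,0,0,1,0,0,-0.67,0,0,0]'
```

```text
time: 6.88
tool_pos: [0.4974, 0.019, 0.2252]
tcp_rot: [[0.989, 0.145, -0.003], [0.145, -0.989, 0.001], [-0.003, -0.001, -1.0]]
force: [0.5, -0.0, -0.3]
width: 0.0853
grasp_force: 0.0
time: 7.47
tool_pos: [0.5138, -0.1684, 0.2253]
tcp_rot: [[0.99, 0.142, -0.003], [0.142, -0.99, 0.001], [-0.002, -0.002, -1.0]]
force: [0.2, 0.1, -0.7]
width: 0.0854
grasp_force: 0.0
time: 8.13
tool_pos: [0.5142, -0.1652, 0.0592]
tcp_rot: [[0.989, 0.146, -0.001], [0.146, -0.989, 0.001], [-0.001, -0.001, -1.0]]
force: [0.3, 0.2, 0.2]
width: 0.0853
grasp_force: 0.0
```

```bash
python3 -m creep '[0,0,0,0,0,0,0,0,0,0,0,0,0,0,0,0,0,0,0,0,0,0,0,0,0,0,0,0,0,0,0,0,0,0,0,0,0,0,0,0,0,0,0,0,0,0,0,0,0,0,0,0,0,0,0,0]' 40; python3 -m creep '[0,0,0,0.15,0,0,0,0,0,0,0.3,0,0,0,0,0,0,0.45,0,0,0,0,0,0.1,0.6,0,0,0,0,0,0.25,0.7,0,0,0,0,0,0.4,0.7,0,0,0,0,0,0.55,0.7,0,0,0,0,0,0.7,0.7,0,0,0]'; python3 -m creep '[0,0,0.15,0,0,0,0,0,0,0.3,0,0,0,0,0,0,0.45,0,0,0,0,0,0,0.6,0,0,0,0,0,0,0.75,0,0,0,0,0,0,0.9,0,0,0,0,0,0,0.98,0,0,0,0,0,0,1,0,0,0,0]'; python3 -m creep '[0,0,0,0,0,0,0,0,0,0.004,0,0,0,0]'
```

```text
time: 8.8
tool_pos: [0.5146, -0.1666, 0.06]
tcp_rot: [[0.989, 0.145, 0.001], [0.145, -0.989, -0.0], [0.001, 0.0, -1.0]]
force: [-0.9, 2.7, 5.7]
width: 0.0227
grasp_force: 39.3
time: 9.47
tool_pos: [0.5139, 0.0101, 0.2345]
tcp_rot: [[0.99, 0.144, -0.0], [0.144, -0.99, 0.0], [-0.0, -0.0, -1.0]]
force: [0.9, -0.1, -3.3]
width: 0.0222
grasp_force: 40.9
time: 10.13
tool_pos: [0.5134, 0.2614, 0.2335]
tcp_rot: [[0.989, 0.148, -0.002], [0.148, -0.989, 0.0], [-0.002, -0.001, -1.0]]
force: [0.1, 1.0, -3.2]
width: 0.0225
grasp_force: 40.9
time: 10.3
tool_pos: [0.5143, 0.2585, 0.2339]
tcp_rot: [[0.989, 0.145, -0.001], [0.145, -0.989, -0.001], [-0.001, 0.001, -1.0]]
force: [0.3, -0.3, -3.1]
width: 0.0226
grasp_force: 40.9
```

```bash
python3 -m creep '[0,0,0.012,-0.12,0,0,0,0,0,0.012,-0.27,0,0,0,0,0,0.012,-0.4,0,0,0,0,0,0.012,-0.52,0,0,0,0,0,0.012,-0.6,0,0,0,0,0,0.012,-0.64,0,0,0,0,0,0.012,-0.66,0,0,0,0,0,0.012,-0.66,0,0,0]'; python3 -m creep '[0,0,0,-0.004,0,0,0,0,0,0,-0.008,0,0,0,0,0,0,-0.008,0,0,0]'; python3 -m creep '[0,0,0,-0.004,0,0,0,0,0,0,-0.004,0,0,0]'
```

```text
time: 10.97
tool_pos: [0.5147, 0.2616, 0.0695]
tcp_rot: [[0.99, 0.144, -0.0], [0.144, -0.99, -0.0], [-0.0, 0.0, -1.0]]
force: [0.1, -0.4, -3.4]
width: 0.0225
grasp_force: 40.9
time: 11.22
tool_pos: [0.5149, 0.2624, 0.0685]
tcp_rot: [[0.989, 0.145, 0.002], [0.145, -0.989, 0.0], [0.002, -0.0, -1.0]]
force: [-0.7, -0.2, -2.9]
width: 0.0226
grasp_force: 40.9
time: 11.38
tool_pos: [0.5145, 0.2624, 0.0669]
tcp_rot: [[0.989, 0.145, 0.001], [0.145, -0.989, 0.0], [0.001, -0.0, -1.0]]
force: [-0.8, 0.5, -4.0]
width: 0.0226
grasp_force: 40.9
```

```bash
python3 -m creep '[0,0,0,-0.003,0,0,0,0,0,0,-0.003,0,0,0]'; python3 -m creep '[0,0,0,-0.004,0,0,0,0,0,0,-0.004,0,0,0]'
```

```text
time: 11.55
tool_pos: [0.5146, 0.2625, 0.0661]
tcp_rot: [[0.989, 0.145, 0.001], [0.145, -0.989, 0.0], [0.001, -0.0, -1.0]]
force: [-0.1, 0.9, -0.7]
width: 0.0224
grasp_force: 41.1
time: 11.72
tool_pos: [0.5148, 0.2626, 0.0661]
tcp_rot: [[0.989, 0.145, 0.001], [0.145, -0.989, 0.0], [0.002, -0.0, -1.0]]
force: [-2.8, 0.1, 7.0]
width: 0.0225
grasp_force: 41.9
```

```bash
python3 -m creep '[0.8,0,0,0.004,0,0,0,0.8,0,0,0.004,0,0,0,0.8,0,0,0.004,0,0,0,0.8,0,0,0.004,0,0,0,0.8,0,0,0.004,0,0,0]';python3 -m creep '[1,0,0,0.08,0,0,0,1,0,0,0.2,0,0,0,1,0,0,0.35,0,0,0,1,0,0,0.5,0,0,0,1,0.06,-0.12,0.62,0,0,0,1,0.12,-0.27,0.66,0,0,0,1,0.16,-0.42,0.66,0,0,0,1,0.2,-0.57,0.66,0,0,0]'; python3 -m creep '[1,0.03,-0.15,0,0,0,0,1,0.06,-0.3,0,0,0,0,1,0.078,-0.45,0,0,0,0,1,0.078,-0.6,0,0,0,0,1,0.078,-0.73,0,0,0,0,1,0.078,-0.81,0,0,0,0,1,0.078,-0.82,0,0,0,0,1,0.078,-0.82,0,0,0,0]'; python3 -m creep '[1,0,0,0,0,0,0,1,0,0,0,0,0,0]'
python3 -c "
from h import *
im,d=save('wrist','w3');f=np.load('pics/w3.npz');E=f['E'];P=cloud('wrist',d,E);m=((P[:,:,2]>.077)&(P[:,:,2]<.1)).astype(np.uint8)
n,l,s,c=cv2.connectedComponentsWithStats(m)
for i in range(1,n):
  if s[i,4]>100: print(c[i].round(1),s[i,4],np.median(P[l==i],axis=0).round(4))
print(env.state()['tool_pos'])"
```

```text
time: 12.13
tool_pos: [0.5144, 0.2623, 0.0657]
tcp_rot: [[0.989, 0.145, -0.0], [0.145, -0.989, -0.0], [-0.0, 0.0, -1.0]]
force: [-0.3, 0.4, 0.9]
width: 0.0681
grasp_force: 0.0
time: 12.8
tool_pos: [0.5651, 0.1181, 0.2318]
tcp_rot: [[0.989, 0.145, 0.002], [0.145, -0.989, -0.0], [0.002, 0.0, -1.0]]
force: [0.8, 0.7, -0.9]
width: 0.0853
grasp_force: 0.0
time: 13.47
tool_pos: [0.5838, -0.0859, 0.2306]
tcp_rot: [[0.99, 0.143, -0.0], [0.143, -0.99, 0.0], [-0.0, -0.0, -1.0]]
force: [-0.4, 0.2, 0.8]
width: 0.0853
grasp_force: 0.0
time: 13.63
tool_pos: [0.584, -0.0838, 0.2309]
tcp_rot: [[0.989, 0.146, 0.0], [0.146, -0.989, 0.0], [0.0, -0.0, -1.0]]
force: [-0.2, 0.1, -0.2]
width: 0.0852
grasp_force: 0.0
[70.5 13.1] 579 [0.71   0.1078 0.0889]
[ 86.2 234.6] 11884 [0.5472 0.1086 0.0791]
[318.3 219.9] 614 [ 0.5854 -0.0844  0.0825]
[493.1 219.2] 661 [ 0.6076 -0.2313  0.0825]
[ 0.58398182 -0.08384025  0.23088527]
```

```bash
python3 -m creep '[1,0.004,-0.002,-0.12,0,0,0,1,0.004,-0.002,-0.27,0,0,0,1,0.004,-0.002,-0.42,0,0,0,1,0.004,-0.002,-0.54,0,0,0,1,0.004,-0.002,-0.63,0,0,0,1,0.004,-0.002,-0.69,0,0,0,1,0.004,-0.002,-0.69,0,0,0,1,0.004,-0.002,-0.69,0,0,0]'; python3 -m creep '[0,0,0,0,0,0,0,0,0,0,0,0,0,0,0,0,0,0,0,0,0,0,0,0,0,0,0,0,0,0,0,0,0,0,0,0,0,0,0,0,0,0,0,0,0,0,0,0,0,0,0,0,0,0,0,0]' 40; python3 -m creep '[0,0,0,0.15,0,0,0,0,0,0,0.3,0,0,0,0,0,0,0.45,0,0,0,0,0,0.1,0.6,0,0,0,0,0,0.25,0.7,0,0,0,0,0,0.4,0.7,0,0,0,0,0,0.55,0.7,0,0,0,0,0,0.7,0.7,0,0,0]'; python3 -m creep '[0,0,0.15,0,0,0,0,0,0,0.3,0,0,0,0,0,0,0.45,0,0,0,0,0,-0.03,0.6,0,0,0,0,0,-0.06,0.68,0,0,0,0,0,-0.07,0.717,0,0,0,0,0,-0.07,0.717,0,0,0,0,0,-0.07,0.717,0,0,0,0]'; python3 -m creep '[0,0,0,0,0,0,0,0,0,0,0,0,0,0]'
```

```text
time: 14.35
tool_pos: [0.585, -0.0849, 0.0584]
tcp_rot: [[0.989, 0.146, -0.001], [0.146, -0.989, 0.0], [-0.001, -0.0, -1.0]]
force: [-1.0, 0.2, 1.6]
width: 0.0856
grasp_force: 0.0
time: 15.02
tool_pos: [0.5852, -0.0856, 0.0588]
tcp_rot: [[0.989, 0.145, 0.001], [0.145, -0.989, -0.0], [0.001, 0.0, -1.0]]
force: [-1.2, 2.0, 4.8]
width: 0.0228
grasp_force: 39.7
time: 15.68
tool_pos: [0.5844, 0.0911, 0.2331]
tcp_rot: [[0.99, 0.144, -0.001], [0.144, -0.99, -0.0], [-0.001, -0.0, -1.0]]
force: [1.1, -0.3, -3.3]
width: 0.0225
grasp_force: 40.7
time: 16.35
tool_pos: [0.5675, 0.2679, 0.2327]
tcp_rot: [[0.989, 0.145, -0.001], [0.145, -0.989, -0.001], [-0.001, 0.001, -1.0]]
force: [-0.3, 0.2, -3.6]
width: 0.0225
grasp_force: 40.8
time: 16.52
tool_pos: [0.568, 0.2671, 0.2332]
tcp_rot: [[0.99, 0.143, -0.0], [0.143, -0.99, -0.0], [-0.0, 0.0, -1.0]]
force: [0.0, 0.3, -3.2]
width: 0.0226
grasp_force: 40.8
```

Expected touchdown is at a TCP height of about 0.0648.

```bash
python3 -m creep '[0,0,0.012,-0.12,0,0,0,0,0,0.012,-0.27,0,0,0,0,0,0.012,-0.4,0,0,0,0,0,0.012,-0.52,0,0,0,0,0,0.012,-0.6,0,0,0,0,0,0.012,-0.64,0,0,0,0,0,0.012,-0.664,0,0,0,0,0,0.012,-0.664,0,0,0]'; python3 -m creep '[0,0,0,-0.004,0,0,0,0,0,0,-0.006,0,0,0,0,0,0,-0.006,0,0,0]'; python3 -m creep '[0,0,0,-0.003,0,0,0,0,0,0,-0.003,0,0,0]'
```

```text
time: 17.18
tool_pos: [0.5676, 0.271, 0.067]
tcp_rot: [[0.99, 0.144, -0.001], [0.144, -0.99, -0.0], [-0.001, 0.0, -1.0]]
force: [0.1, 0.4, -3.0]
width: 0.0227
grasp_force: 40.7
time: 17.43
tool_pos: [0.568, 0.2717, 0.067]
tcp_rot: [[0.989, 0.145, 0.002], [0.145, -0.989, 0.001], [0.002, -0.0, -1.0]]
force: [-0.2, 0.4, -3.6]
width: 0.0225
grasp_force: 40.7
time: 17.6
tool_pos: [0.5675, 0.2717, 0.0655]
tcp_rot: [[0.989, 0.145, 0.001], [0.145, -0.989, 0.0], [0.001, -0.0, -1.0]]
force: [-0.2, -0.2, -3.3]
width: 0.0228
grasp_force: 40.7
```

```bash
python3 -m creep '[0,0,0,-0.003,0,0,0,0,0,0,-0.003,0,0,0]'; python3 -m creep '[0,0,0,-0.003,0,0,0,0,0,0,-0.003,0,0,0]'
```

```text
time: 17.77
tool_pos: [0.5677, 0.2717, 0.0648]
tcp_rot: [[0.989, 0.145, 0.001], [0.145, -0.989, 0.0], [0.001, -0.0, -1.0]]
force: [-1.6, 1.1, 0.0]
width: 0.0226
grasp_force: 41.0
time: 17.93
tool_pos: [0.5679, 0.2719, 0.0647]
tcp_rot: [[0.989, 0.145, 0.002], [0.145, -0.989, 0.001], [0.002, -0.0, -1.0]]
force: [-1.2, 0.1, 5.4]
width: 0.0225
grasp_force: 41.4
```

```bash
python3 -m creep '[0.8,0,0,0.004,0,0,0,0.8,0,0,0.004,0,0,0,0.8,0,0,0.004,0,0,0,0.8,0,0,0.004,0,0,0,0.8,0,0,0.004,0,0,0]';python3 -m creep '[1,0,0,0.08,0,0,0,1,0,0,0.2,0,0,0,1,0,0,0.35,0,0,0,1,0,0,0.5,0,0,0,1,0,0,0.62,0,0,0,1,0,0,0.66,0,0,0,1,0,0,0.66,0,0,0]'; python3 -m creep '[1,-0.03,-0.15,0,0,0,0,1,-0.06,-0.3,0,0,0,0,1,-0.1,-0.45,0,0,0,0,1,-0.134,-0.58,0,0,0,0,1,-0.134,-0.61,0,0,0,0,1,-0.134,-0.61,0,0,0,0,1,-0.134,-0.61,0,0,0,0]'
python3 -c "
from h import *
im,d=save('wrist','w4');E=np.load('pics/w4.npz')['E'];P=cloud('wrist',d,E);Z=P[:,:,2]
hsv=cv2.cvtColor(im,cv2.COLOR_RGB2HSV);b=cv2.inRange(hsv,(105,120,40),(130,255,255))>0
m=b&(Z>.13)&(Z<.142);print('rod top',m.sum(),np.median(P[m],axis=0).round(4),plane('wrist',[np.argwhere(m)[:,::-1].mean(0)],.136,E)[0].round(4))
m=(Z>.082)&(Z<.09)&(P[:,:,1]<.17);cs,_=cv2.findContours(m.astype(np.uint8),0,2);k=max(cs,key=cv2.contourArea);print('bush',cv2.minAreaRect((plane('wrist',k.reshape(-1,2),.086,E)[:,:2]*1000).astype(np.float32)))
m=((Z>.08)&(Z<.095)&(P[:,:,1]>.2)).astype(np.uint8);n,l,s,c=cv2.connectedComponentsWithStats(m)
for i in range(1,n):
  if s[i,4]>100: print('w',np.median(P[l==i],axis=0).round(4))
print(env.state()['tool_pos'])"
```

```text
time: 18.35
tool_pos: [0.5674, 0.2716, 0.0645]
tcp_rot: [[0.989, 0.145, -0.0], [0.145, -0.989, -0.0], [-0.0, -0.0, -1.0]]
force: [-0.6, -0.4, 0.4]
width: 0.0682
grasp_force: 0.0
time: 18.93
tool_pos: [0.5682, 0.2718, 0.2324]
tcp_rot: [[0.989, 0.145, 0.005], [0.145, -0.989, 0.001], [0.005, -0.001, -1.0]]
force: [-0.2, -0.6, -0.9]
width: 0.0852
grasp_force: 0.0
time: 19.52
tool_pos: [0.5338, 0.1194, 0.2284]
tcp_rot: [[0.99, 0.144, -0.002], [0.144, -0.99, 0.0], [-0.002, -0.001, -1.0]]
force: [0.4, 0.0, 0.5]
width: 0.0852
grasp_force: 0.0
rod top 826 [0.5364 0.1184 0.1367] [0.5361 0.1184 0.136 ]
bush ((534.9049682617188, 118.24531555175781), (60.667877197265625, 60.220584869384766), 8.3458251953125)
w [0.5679 0.2707 0.0885]
w [0.5157 0.2609 0.0885]
w [0.4608 0.2543 0.0883]
[0.53388739 0.1199864  0.22860204]
```

View pics/w4.png

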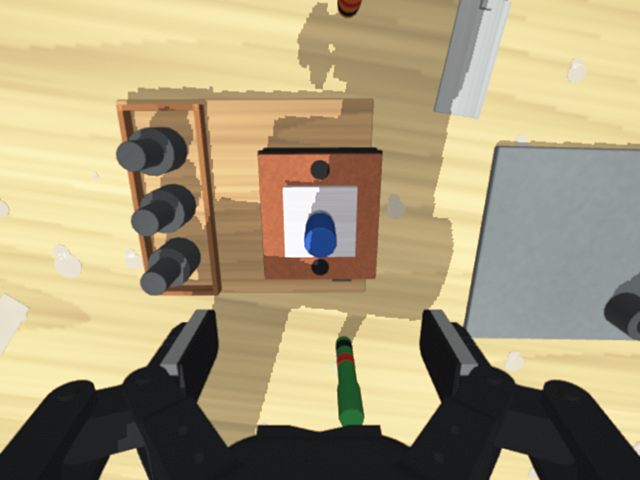

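Wrist view: three weights stand in the tray, with knobs at (134,153), (148,218) and (155,281). The rod top is at (319,240). Now I'll descend on the rod.

```bash
python3 -m creep '[1,0.005,-0.005,-0.1,0,0,0,1,0.005,-0.005,-0.22,0,0,0,1,0.005,-0.005,-0.34,0,0,0,1,0.005,-0.005,-0.44,0,0,0,1,0.005,-0.005,-0.5,0,0,0,1,0.005,-0.005,-0.52,0,0,0,1,0.005,-0.005,-0.52,0,0,0,1,0.005,-0.005,-0.52,0,0,0]'; python3 -m creep '[0.45,0,0,0,0,0,0,0.45,0,0,0,0,0,0,0.45,0,0,0,0,0,0,0.45,0,0,0,0,0,0,0.45,0,0,0,0,0,0]' 20
python3 -c "
from h import *
im,d=save('wrist','w5');E=np.load('pics/w5.npz')['E'];P=cloud('wrist',d,E);Z=P[:,:,2]
hsv=cv2.cvtColor(im,cv2.COLOR_RGB2HSV);b=cv2.inRange(hsv,(105,120,40),(130,255,255))>0
m=b&(Z>.13)&(Z<.142);print('rod top',m.sum(),P[m].mean(0).round(4),np.median(P[m],axis=0).round(4));print(env.state()['tool_pos'])"
```

```text
time: 20.23
tool_pos: [0.5356, 0.1186, 0.1001]
tcp_rot: [[0.989, 0.146, 0.001], [0.146, -0.989, 0.0], [0.001, 0.0, -1.0]]
force: [-0.0, -1.2, 0.0]
width: 0.0852
grasp_force: 0.0
time: 20.65
tool_pos: [0.5353, 0.1178, 0.0999]
tcp_rot: [[0.989, 0.145, 0.001], [0.145, -0.989, 0.0], [0.001, 0.0, -1.0]]
force: [0.4, 0.0, 0.2]
width: 0.0387
grasp_force: 0.0
rod top 3109 [0.537  0.118  0.1358] [0.5374 0.118  0.1363]
[0.5352482  0.11781966 0.09975993]
```

```bash
python3 -m creep '[0,0,0,0,0,0,0,0,0,0,0,0,0,0,0,0,0,0,0,0,0,0,0,0,0,0,0,0]' 25;python3 -m creep '[0,0,0,0,0,0,0,0,0,0,0,0,0,0]'; python3 -c "
from cell import env;s=env.state();print(s['force'],s['moment'],s['tool_pos'])"
```

```text
time: 21.03
tool_pos: [0.5352, 0.1179, 0.0997]
tcp_rot: [[0.989, 0.145, 0.0], [0.145, -0.989, 0.0], [0.0, -0.0, -1.0]]
force: [0.4, 0.6, 1.5]
width: 0.0235
grasp_force: 25.1
time: 21.2
tool_pos: [0.5352, 0.1179, 0.0997]
tcp_rot: [[0.989, 0.145, 0.0], [0.145, -0.989, 0.0], [0.0, -0.0, -1.0]]
force: [-1.8, 1.5, 2.3]
width: 0.0233
grasp_force: 25.1
[-1.80472669  1.5486434   2.34998159] [ 0.3031819   0.08001156 -0.0419161 ] [0.53523004 0.11792125 0.09970145]
```

```bash
python3 -m creep '[0,0,0,0.008,0,0,0,0,0,0,0.016,0,0,0,0,0,0,0.024,0,0,0,0,0,0,0.032,0,0,0,0,0,0,0.04,0,0,0,0,0,0,0.04,0,0,0]'
```

```text
time: 21.7
tool_pos: [0.5353, 0.1178, 0.1099]
tcp_rot: [[0.989, 0.145, 0.001], [0.145, -0.989, -0.0], [0.0, 0.0, -1.0]]
force: [-0.7, -0.2, -3.3]
width: 0.0233
grasp_force: 24.8
```

```bash
python3 -m creep '[0,0,0,0.015,0,0,0,0,0,0,0.03,0,0,0,0,0,0,0.045,0,0,0,0,0,0,0.06,0,0,0,0,0,0,0.075,0,0,0,0,0,0,0.08,0,0,0,0,0,0,0.08,0,0,0]'; python3 -m creep '[0,0,0,0.01,0,0,0,0,0,0,0.02,0,0,0,0,0,0,0.03,0,0,0,0,0,0,0.04,0,0,0,0,0,0,0.044,0,0,0,0,0,0,0.044,0,0,0,0,0,0,0.044,0,0,0]'
python3 -c "
from h import *
s=env.state();print(s['tool_pos'],s['force'],s['moment'])
im,d=save('scene','s2');save('wrist','w6');save('top','t6')
a=cv2.imread('pics/s2.png')[120:300,280:520];b=cv2.imread('pics/w6.png')[60:420];
cv2.imwrite('pics/c6.png',np.hstack([cv2.resize(a,(480,360),interpolation=cv2.INTER_CUBIC),cv2.resize(b,(320,180))[:,:].repeat(2,0)[:360]]))"
```

```text
time: 22.28
tool_pos: [0.5353, 0.1178, 0.13]
tcp_rot: [[0.989, 0.145, 0.001], [0.145, -0.989, 0.0], [0.001, 0.0, -1.0]]
force: [1.1, -0.2, -3.3]
width: 0.0238
grasp_force: 24.8
time: 22.87
tool_pos: [0.5351, 0.1179, 0.1405]
tcp_rot: [[0.989, 0.145, -0.0], [0.145, -0.989, 0.0], [-0.0, -0.0, -1.0]]
force: [-0.2, -0.1, -3.7]
width: 0.0233
grasp_force: 24.8
[0.53511578 0.11785976 0.14051661] [-0.19421395 -0.05109933 -3.65913241] [0.01151842 0.03434068 0.044545  ]
```

View pics/c6.png

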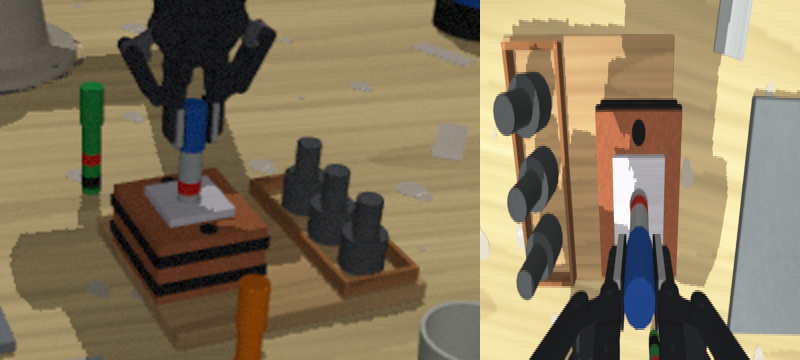

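The scene crop shows the whole red band just above the bush at (190,187), no black band, and three weights upright in the tray. The force on the tool (-3.7 N) is about the rod's own weight, so it is not binding.

```bash
python3 -c "
from h import *
f=np.load('pics/w6.npz');P=cloud('wrist',f['d'],f['E']);hsv=cv2.cvtColor(f['im'],cv2.COLOR_RGB2HSV);b=cv2.inRange(hsv,(105,120,40),(130,255,255))>0
z=P[b][:,2];print('rod top z',np.percentile(z,[80,90,95]))
print(env.job_done())"
```

```text
rod top z [0.17735757 0.17768431 0.1779192 ]
the job is handed in; nothing more can be done
None
```

The job is handed in at about 23 s: three weights stand in the tray, the other two were left on their board, and the rod is held about 41 mm up with the red band fully out and the black band hidden; the final verdict was not shown.

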